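# Call the helper and show which tub needs which lid

### The arm

A 6-joint arm with a two-finger parallel gripper is mounted at the origin on the work surface. World frame = base frame: x ahead of the robot, y to its left, z up, the work surface at z = 0. Lengths are in m, angles in rad, forces in N, time in s.
With the tool pointing down it reaches from about 0.225 to 0.875 m from the base axis. Payload 3.4 kg.
Tool frame: the origin (TCP) lies between the finger pads; the fingertips stand 14 mm ahead of it and the grasp point (between the pads) lies 5 mm behind it (tcp_to_tips is the distance from the TCP to the fingertips, in m); z points along the fingers, y is the line along which they close (so a half turn about z gives the same grasp; the last joint's range is limited). The gripper opens to 85 mm and grips with 20 to 120 N. Pads are 22 mm wide; open, the fingers measure 114 mm over their backs; the gripper's body (76 mm by 85 mm) begins 54 mm behind the grasp point. The pads swing forward as they close: fully open they stand 13 mm farther back than shut.
Start: joints at [1.15, 0.276, 1.505, -0, 1.361, -0.121], TCP at [0.17, 0.549, 0.245] pointing down, gripper open.
Joint ranges: [-2.89, 2.89], [-0.75, 2.08], [0.22, 2.7], [-1.18, 4.32], [0.11, 2.71], [-2.7, 2.7]. Speed limits (rad/s): [2.57, 2.57, 3.14, 3.14, 3.14, 3.14].

### API

Orientations are given as a rotation vector (axis times angle).
In Python, from rig import * gives the robot as it stands.
- The arm moves only by the tool apply_moves, never from a script. Its argument "targets" is a list of rows, each an object of numbers: "dx", "dy", "dz": the shift along the tool's x, y, z in mm; "wx", "wy", "wz": the turn, a rotation vector about the tool's x, y, z in degrees; "jaw": the opening, from 0 (shut) to 1 (fully open). A call has 1 to 20 rows; each row is the pose to reach, as a shift and turn from the pose commanded when the call began, along the tool's axes at that moment; what a row does not reach only later rows make up. A row lasts 1/8 s, in which the tool goes at most 62.5 mm and 10.7 degrees, less where a joint would pass 70% of its speed; a pose out of reach is approached as far as the arm can. A call with a gripper value outside its range is refused whole. The fingers move at their own pace and stop on an object; "force" is the grip in N (left out, the last holds). Time passes only in rows, so rows that repeat a pose let the fingers close. It gives the time, the measured TCP pose, the force, the opening and the grip force at its end, in the units of the state.
- get_state(): the state, without advancing time (a new reading comes with each control period).
- get_image(name): name is "scene" or "top" or "wrist"; returns the picture (480x640x3 uint8, red, green, blue); there is no depth.
- camera_model(name): a dict with "intrinsics" (3x3 intrinsics, pixels), "origin" and "orientation" of the camera in the world; the wrist camera has in their place "T_tool_cam" (4x4, takes a point from camera to tool coordinates, whose origin is the TCP and whose axes are the flange's). Camera axes: x right, y down, z forward; pixel columns grow to the right and rows downward; lengths in m; the calibration is good to about 2 mm. A picture is of the moment at which its call begins: read the wrist's pose just before it. camera_model takes no time and is no camera call.
- hand_in(): hands the job in; it is judged then, once.
The state is a dict: "clock": time; "joint_pos": joint angles; "joint_vel": joint speeds; "effort": joint torques, N m; "tcp_pos": TCP position; "tool_rot": TCP orientation; "ft_force": force on the tool from outside, world axes, zero at the start; "torque": the same for the moment, N m; "width": finger opening in m; "finger_force": force on a finger pad.
Only numpy, scipy, OpenCV 4.12 (cv2) and the standard library are available. Lean on these libraries where they do the work, as an engineer would, in place of code of your own. Each camera call takes 0.05 s, during which the arm holds its last target. There are 200 camera calls.

### The job

Ring the call bell by pressing its plunger down with your fingertips. Then show the helper what is missing: point from above at the middle of the one plum tub that has no lid, fingertips a few centimetres over it, and stay there for two seconds, then point in the same way for two seconds at the middle of the loose lid that fits it, the oblong one. Touch nothing but the bell, lift and shift nothing, do not come down over the other tubs and lids (cross them well above), and finish with the hand raised clear, fingertips about 20 cm above the table.

Things in the scene. Friction and masses are not known exactly. Their poses are not given: they have to be found in the camera images.
- bell_top (a point): top centre of the plunger of the domed steel call bell: a flat steel button 22 mm across whose top is 52 mm above the table when out. The bell (84 mm across, dome 38 mm high) is fixed to the table at the left or right end of the work; nothing stands over it
- bell_plunger (a joint): travel of the bell's plunger: 0 out, grows as it is pressed straight down, 0.006 m at its stop. Spring: about 0.7 N to start, 4.6 N fully down; it springs back when released. The bell rings from 4 mm on
- open_tub: plum-coloured food tub, the only one without a lid: five dark rice rolls lie in it, the topmost 6 mm below the rim; 105 (x) x 150 (y) x 65 mm high, walls 4 mm; loose, stands on the table, three such tubs in a row at the far side in any order. Origin at the centre of its underside, z up, y along its long side
- open_tub_mouth (a point): centre of the open tub's mouth, level with its rim, 65 mm above the table
- closed_tub_a: plum-coloured food tub with its white lid on (a bystander, not to be pointed at); 111 (x) x 156 (y) x 77 mm high over all, loose, on the table. Origin at the centre of its underside, z up, y along its long side
- closed_tub_a_top (a point): centre of the top of its lid, 77 mm above the table
- closed_tub_b: plum-coloured food tub with its white lid on (a bystander, not to be pointed at); 111 (x) x 156 (y) x 77 mm high over all, loose, on the table. Origin at the centre of its underside, z up, y along its long side
- closed_tub_b_top (a point): centre of the top of its lid, 77 mm above the table
- oblong_lid: loose white plastic lid lying flat on the table, oblong, 111 (x) x 156 (y) mm: the one that fits the tubs, 15 mm high; three different lids lie in a row nearer the robot, in any order. Origin at the centre of its underside, z up
- oblong_lid_top (a point): centre of the oblong lid's upper face, 15 mm above the table
- square_lid: loose white plastic lid lying flat on the table, square, 95 x 95 mm (a bystander), 15 mm high; three different lids lie in a row nearer the robot, in any order. Origin at the centre of its underside, z up
- square_lid_top (a point): centre of its upper face, 15 mm above the table
- round_lid: loose white plastic lid lying flat on the table, round, 110 mm across (a bystander), 15 mm high; three different lids lie in a row nearer the robot, in any order. Origin at the centre of its underside, z up
- round_lid_top (a point): centre of its upper face, 15 mm above the table
- salt_jar: glass jar with a steel cap, 56 mm across, 85 mm high, standing loose at the end of the work opposite the bell (a bystander). Origin at the centre of its underside
There are look-alikes about, which are no part of the job. What is shaped like the part that bears bell_top but orange or purple is not meant.

How it is judged:
On the way, in this order (a step that is already met when the one before it is completed fails the run):
1. the bell's plunger is pressed at least 4 mm down by the fingers (value of joint bell_plunger above 0.004 m and contact force between the fingers and bell above 0.5 N), for 0.02 s.
2. bell released; the hand points at the open tub: grasp point within 35 mm of the mouth's centre seen from above, and 10 to 110 mm above the rim, for 1.5 s (value of joint bell_plunger below 0.0015 m and horizontal distance between the grasp point and open_tub_mouth below 0.035 m and z of the grasp point in the frame of open_tub_mouth between 0.01 and 0.11 m), for 1.5 s.
3. the hand points at the oblong lid: grasp point within 35 mm of its centre seen from above, and 10 to 110 mm above it, for 1.5 s (horizontal distance between the grasp point and oblong_lid_top below 0.035 m and z of the grasp point in the frame of oblong_lid_top between 0.01 and 0.11 m), for 1.5 s.
At the end, for the whole second after the job is handed in: the hand is raised (grasp point over 0.15 m above the table), the bell's plunger is out (under 1.5 mm), and all tubs, lids and the jar rest within 6 mm of where they began (height (world z) of the grasp point above 0.15 m and value of joint bell_plunger below 0.0015 m and distance of each of open_tub, closed_tub_a, closed_tub_b, oblong_lid, square_lid, round_lid, salt_jar from where it was at the start of the episode below 0.006 m and linear speed of each of open_tub, closed_tub_a, closed_tub_b, oblong_lid, square_lid, round_lid, salt_jar below 0.02 m/s); the robot touches nothing.
It fails at once if the fingers touch anything but the bell (over 0.3 N with the grasp point over 80 mm from the plunger's top), or the arm or gripper's body touches anything ((contact force between the fingers and anything else above 0.3 N and distance between the grasp point and bell_top above 0.08 m) or contact force between the arm and anything else above 0.5 N or contact force between the fingers and open_tub above 0.3 N or contact force between the fingers and closed_tub_a above 0.3 N or contact force between the fingers and closed_tub_b above 0.3 N or contact force between the fingers and oblong_lid above 0.3 N or contact force between the fingers and square_lid above 0.3 N or contact force between the fingers and round_lid above 0.3 N or contact force between the fingers and salt_jar above 0.3 N).
It fails at once if a tub, a lid or the jar is shifted or lifted by more than 6 mm (distance of any of open_tub, closed_tub_a, closed_tub_b, oblong_lid, square_lid, round_lid, salt_jar from where it was at the start of the episode above 0.006 m).
It fails at once if the hand comes down over a wrong tub or lid (grasp point within 40 mm of its centre seen from above and less than 70 mm above its top) ((horizontal distance between the grasp point and closed_tub_a_top below 0.04 m and z of the grasp point in the frame of closed_tub_a_top between -0.1 and 0.07 m) or (horizontal distance between the grasp point and closed_tub_b_top below 0.04 m and z of the grasp point in the frame of closed_tub_b_top between -0.1 and 0.07 m) or (horizontal distance between the grasp point and square_lid_top below 0.04 m and z of the grasp point in the frame of square_lid_top between -0.1 and 0.07 m) or (horizontal distance between the grasp point and round_lid_top below 0.04 m and z of the grasp point in the frame of round_lid_top between -0.1 and 0.07 m)).
It also fails if it takes over 58 s, if anything falls off the work surface, if the arm or the gripper's body presses on something with over 40 N, if the wrist force passes 120 N, or if a joint passes its speed limit or range.

## Working session

There is one attempt and no reset: what is moved stays moved. The work goes in short steps, Python scripts to look and compute and a tool call to move; the robot and the scene stay as the last step left them, time stands still between calls to the robot, and variables do not carry over. Pictures are saved under pics/ and viewed, at most 10 in all, crops included, and the job is handed in when it is done.

Besides the shell and the picture viewer there is one more tool, called after "Call:" as name(argument=value, ...) on one line, values as JSON. apply_moves: Moves the arm, as the interface text tells. Its arguments: {"type":"object","properties":{"targets":{"type":"array"},"force":{"type":"number"}},"required":["targets"]}

```bash
mkdir -p pics; python3 - <<'E'
from rig import *
import cv2
s=get_state();print(s['clock'],s['tcp_pos'],s['tool_rot'],s['width'])
for n in("top","scene"):
    cv2.imwrite(f"pics/{n}.png",get_image(n)[:,:,::-1]);m=camera_model(n);print(n,m)
E
```

```text
0.0 [0.16958729 0.54887305 0.24444121] [-4.69017772e-01 -3.10589177e+00  2.79860244e-03] 0.08544887286646008
top {'intrinsics': array([[461.48293176,   0.        , 319.9744765 ],
       [  0.        , 461.48293176, 240.9748831 ],
       [  0.        ,   0.        ,   1.        ]]), 'origin': array([ 0.33161484, -0.02550271,  1.23265416]), 'orientation': array([-2.14259594,  2.10582054, -0.14219399])}
scene {'intrinsics': array([[462.25936597,   0.        , 315.79902457],
       [  0.        , 462.25936597, 242.58999328],
       [  0.        ,   0.        ,   1.        ]]), 'origin': array([ 1.22551362, -0.360119  ,  0.63671453]), 'orientation': array([-1.91075352, -1.18282167,  0.62057929])}
```

View pics/top.png

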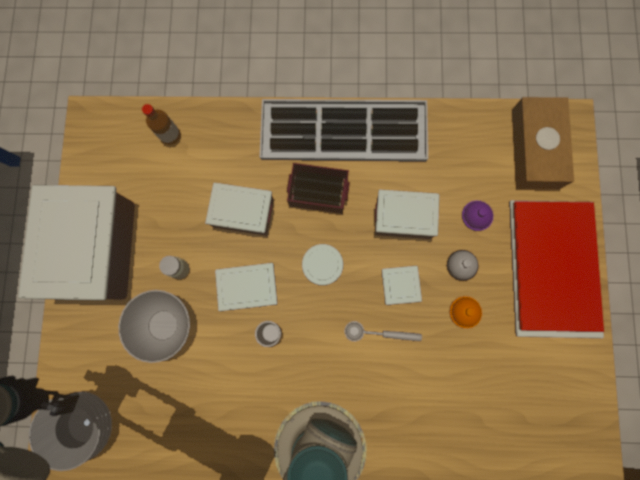

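View pics/scene.png

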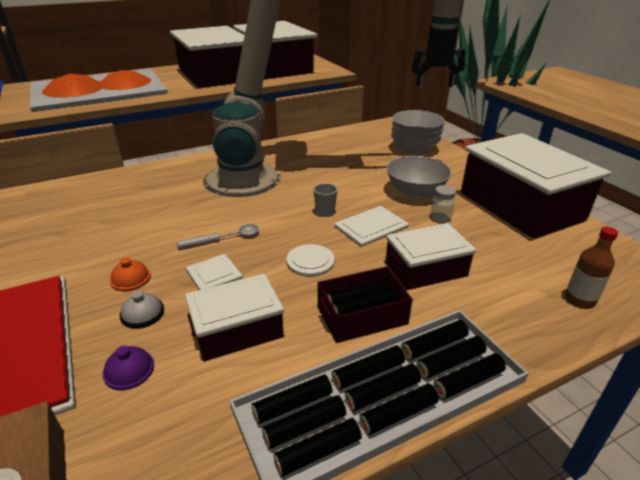

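The top view shows the steel bell at about (463,265), between the purple (478,215) and orange (467,312) look-alikes. The open tub is at (319,188) and the oblong lid at (246,287). The other lids are round (322,264) and square (402,285), and the closed tubs are at (240,208) and (408,213). I'll zoom in on the bell.

```bash
cat >h.py <<'E'
import numpy as np,cv2
from scipy.spatial.transform import Rotation as R
from rig import *
def ray(n,u,v,z):
    m=camera_model(n);d=R.from_rotvec(m['orientation']).as_matrix()@np.linalg.inv(m['intrinsics'])@[u,v,1]
    o=m['origin'];return o+d*(z-o[2])/d[2]
def totool(p,s):
    "shift of TCP to world point p in tool axes, mm"
    return R.from_rotvec(s['tool_rot']).inv().apply(np.array(p)-s['tcp_pos'])*1000
E
python3 - <<'E'
from h import *
for k,(u,v,z) in dict(bell=(463,265,.052),tub=(319,188,.065),lid=(246,287,.015),round=(322,264,.015),sq=(402,285,.015),ca=(240,208,.077),cb=(408,213,.077),jar=(172,267,.085)).items(): print(k,ray("top",u,v,z).round(3))
a=cv2.imread("pics/top.png")[235:295,432:492];b=cv2.imread("pics/scene.png")[280:340,110:170]
cv2.imwrite("pics/c.png",cv2.resize(np.hstack([a,b]),(800,400),interpolation=cv2.INTER_CUBIC))
E
```

```text
bell [ 0.467 -0.357  0.052]
tub [0.662 0.014 0.065]
lid [0.404 0.204 0.015]
round [0.468 0.004 0.015]
sq [ 0.416 -0.207  0.015]
ca [0.603 0.217 0.077]
cb [ 0.595 -0.214  0.077]
jar [0.446 0.38  0.085]
```

View pics/c.png

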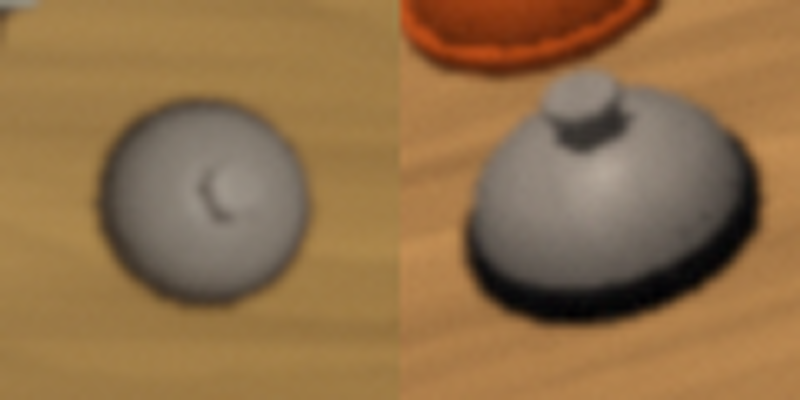

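```bash
python3 - <<'E'
from h import *
p=ray("top",467.2,263,.052);q=ray("scene",137.3,294.5,.052);print(p,q)
s=get_state();b=(p+q)/2
print(totool([b[0],b[1],.245],s), R.from_rotvec(s['tool_rot']).as_matrix().round(2))
E
```

```text
[ 0.47259667 -0.36728882  0.052     ] [ 0.47342626 -0.36779057  0.052     ]
[-5.60519800e+02 -7.85985840e+02  7.08838468e-01] [[-0.96  0.3  -0.  ]
 [ 0.3   0.96 -0.  ]
 [ 0.   -0.   -1.  ]]
```

Call:
apply_moves(targets=[{"dx":-35,"dy":-49,"jaw":0},{"dx":-70,"dy":-98,"jaw":0},{"dx":-105,"dy":-147,"jaw":0},{"dx":-140,"dy":-196,"jaw":0},{"dx":-175,"dy":-245,"jaw":0},{"dx":-210,"dy":-294,"jaw":0},{"dx":-245,"dy":-344,"jaw":0},{"dx":-280,"dy":-393,"jaw":0},{"dx":-315,"dy":-442,"jaw":0},{"dx":-350,"dy":-491,"jaw":0},{"dx":-385,"dy":-540,"jaw":0},{"dx":-420,"dy":-589,"jaw":0},{"dx":-455,"dy":-638,"jaw":0},{"dx":-490,"dy":-687,"jaw":0},{"dx":-525,"dy":-736,"jaw":0},{"dx":-560,"dy":-786,"jaw":0},{"dx":-560,"dy":-786,"jaw":0},{"dx":-560,"dy":-786,"jaw":0},{"dx":-560,"dy":-786,"jaw":0},{"dx":-560,"dy":-786,"jaw":0}])

```text
validation failed for argument at $.ta...
```

```bash
python3 - <<'E'
from h import *
s=get_state();im=get_image("wrist");cv2.imwrite("pics/w.png",im[:,:,::-1])
print(s['clock'],s['tcp_pos'],s['width'],s['ft_force'],totool([.473,-.3675,.052],s))
m=camera_model("wrist");T=m['T_tool_cam']
c=np.linalg.inv(T)@np.r_[totool([.473,-.3675,.052],s)/1000,1];x=m['intrinsics']@c[:3];print(x/x[2],c[2])
E
```

```text
0.1 [0.16963165 0.54893024 0.24450692] 0.08531974563822903 [-0.55157447 -0.66847378  0.0460611 ] [-560.53838281 -785.62674451  193.70850793]
[-376.68039362  699.85782845    1.        ] 0.47525586715640517
```

View pics/w.png

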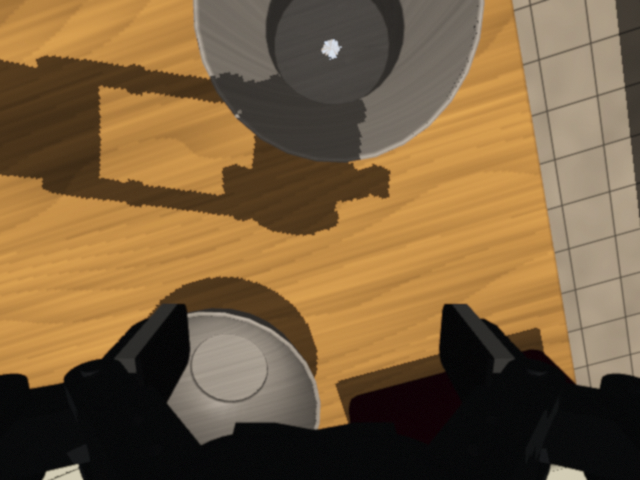

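The move call was refused and the arm is still at its start. The wrist view shows only the bowls below it. I'll try a row with every field filled in.

Call:
apply_moves(targets=[{"dx":-35,"dy":-49,"dz":0,"wx":0,"wy":0,"wz":0,"jaw":0}])

```text
clock: 0.28
tcp_pos: [0.1889, 0.4944, 0.2444]
tool_rot: [-0.464, -3.107, -0.002]
ft_force: [1.2, -1.3, 0.5]
width: 0.0699
finger_force: 0.0
```

That row was accepted, so all the fields are needed. I'll make the rest of the crossing.

Call:
apply_moves(targets=[{"dx":-35,"dy":-49,"dz":0,"wx":0,"wy":0,"wz":0,"jaw":0},{"dx":-70,"dy":-98,"dz":0,"wx":0,"wy":0,"wz":0,"jaw":0},{"dx":-105,"dy":-147,"dz":0,"wx":0,"wy":0,"wz":0,"jaw":0},{"dx":-140,"dy":-196,"dz":0,"wx":0,"wy":0,"wz":0,"jaw":0},{"dx":-175,"dy":-246,"dz":0,"wx":0,"wy":0,"wz":0,"jaw":0},{"dx":-210,"dy":-295,"dz":0,"wx":0,"wy":0,"wz":0,"jaw":0},{"dx":-245,"dy":-344,"dz":0,"wx":0,"wy":0,"wz":0,"jaw":0},{"dx":-280,"dy":-393,"dz":0,"wx":0,"wy":0,"wz":0,"jaw":0},{"dx":-315,"dy":-442,"dz":0,"wx":0,"wy":0,"wz":0,"jaw":0},{"dx":-350,"dy":-491,"dz":0,"wx":0,"wy":0,"wz":0,"jaw":0},{"dx":-385,"dy":-540,"dz":0,"wx":0,"wy":0,"wz":0,"jaw":0},{"dx":-420,"dy":-590,"dz":0,"wx":0,"wy":0,"wz":0,"jaw":0},{"dx":-455,"dy":-639,"dz":0,"wx":0,"wy":0,"wz":0,"jaw":0},{"dx":-490,"dy":-688,"dz":0,"wx":0,"wy":0,"wz":0,"jaw":0},{"dx":-525,"dy":-737,"dz":0,"wx":0,"wy":0,"wz":0,"jaw":0},{"dx":-525,"dy":-737,"dz":0,"wx":0,"wy":0,"wz":0,"jaw":0},{"dx":-525,"dy":-737,"dz":0,"wx":0,"wy":0,"wz":0,"jaw":0}])

```text
clock: 2.4
tcp_pos: [0.4722, -0.3664, 0.2444]
tool_rot: [-0.47, -3.104, -0.003]
ft_force: [-0.3, -0.4, -0.7]
width: -0.0001
finger_force: 0.0
```

```bash
python3 - <<'E'
from h import *
s=get_state();im=get_image("wrist");cv2.imwrite("pics/w2.png",im[:,:,::-1])
print(s['clock'],s['tcp_pos'],s['joint_pos'],s['width'],s['ft_force'],totool([.473,-.3675,.052],s))
m=camera_model("wrist");T=m['T_tool_cam']
c=np.linalg.inv(T)@np.r_[totool([.473,-.3675,.052],s)/1000,1];x=m['intrinsics']@c[:3];print(x/x[2],c[2])
E
```

```text
2.4 [ 0.47218024 -0.36637123  0.2444217 ] [-7.76556176e-01  3.11853031e-01  1.45483186e+00  5.01769821e-04
  1.37751238e+00 -2.04717955e+00] -8.959468243985937e-05 [-0.32830282 -0.39995835 -0.68983403] [ -1.51890113  -1.14978425 192.41732624]
[313.32962851 217.54204537   1.        ] 0.3280841957551755
```

View pics/w2.png

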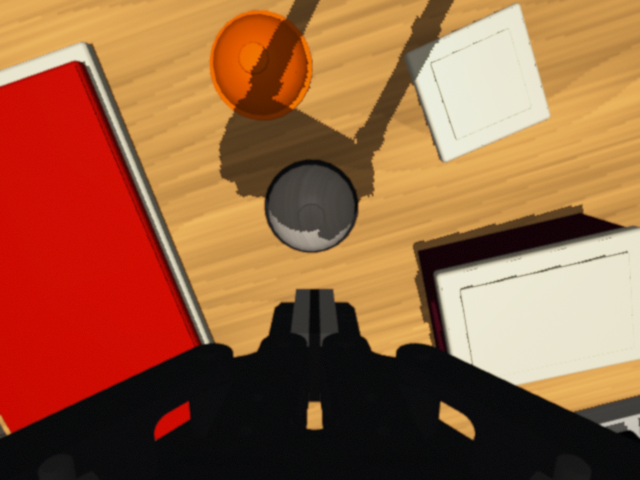

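The plunger shows at (312,216), within about 1 px of the prediction (313,217). I'll come down.

Call:
apply_moves(targets=[{"dx":-1,"dy":-1,"dz":50,"wx":0,"wy":0,"wz":0,"jaw":0},{"dx":-1,"dy":-1,"dz":100,"wx":0,"wy":0,"wz":0,"jaw":0},{"dx":-1,"dy":-1,"dz":140,"wx":0,"wy":0,"wz":0,"jaw":0},{"dx":-1,"dy":-1,"dz":160,"wx":0,"wy":0,"wz":0,"jaw":0},{"dx":-1,"dy":-1,"dz":170,"wx":0,"wy":0,"wz":0,"jaw":0},{"dx":-1,"dy":-1,"dz":175,"wx":0,"wy":0,"wz":0,"jaw":0},{"dx":-1,"dy":-1,"dz":178,"wx":0,"wy":0,"wz":0,"jaw":0},{"dx":-1,"dy":-1,"dz":180,"wx":0,"wy":0,"wz":0,"jaw":0},{"dx":-1,"dy":-1,"dz":182,"wx":0,"wy":0,"wz":0,"jaw":0},{"dx":-1,"dy":-1,"dz":183,"wx":0,"wy":0,"wz":0,"jaw":0},{"dx":-1,"dy":-1,"dz":183,"wx":0,"wy":0,"wz":0,"jaw":0}])

```text
clock: 3.82
tcp_pos: [0.4738, -0.3685, 0.0627]
tool_rot: [0.469, 3.105, -0.001]
ft_force: [1.4, 0.3, 3.3]
width: 0.0001
finger_force: 1.3
```

Call:
apply_moves(targets=[{"dx":0,"dy":0,"dz":1,"wx":0,"wy":0,"wz":0,"jaw":0},{"dx":0,"dy":0,"dz":2,"wx":0,"wy":0,"wz":0,"jaw":0},{"dx":0,"dy":0,"dz":3,"wx":0,"wy":0,"wz":0,"jaw":0},{"dx":0,"dy":0,"dz":3,"wx":0,"wy":0,"wz":0,"jaw":0}])

```text
clock: 4.32
tcp_pos: [0.4738, -0.3685, 0.06]
tool_rot: [0.469, 3.105, -0.001]
ft_force: [0.3, 0.1, 6.3]
width: -0.0001
finger_force: 3.5
```

Call:
apply_moves(targets=[{"dx":0,"dy":0,"dz":1,"wx":0,"wy":0,"wz":0,"jaw":0},{"dx":0,"dy":0,"dz":1,"wx":0,"wy":0,"wz":0,"jaw":0}])

```text
clock: 4.58
tcp_pos: [0.4738, -0.3685, 0.0598]
tool_rot: [0.469, 3.105, -0.001]
ft_force: [-1.2, 2.2, 11.4]
width: -0.0001
finger_force: 5.8
```

```bash
python3 - <<'E'
from h import *
s=get_state();print(s['clock'],s['tcp_pos'],s['ft_force'])
for p in([.662,.014,.245],[.662,.014,.11],[.404,.204,.245],[.404,.204,.07]):print(totool(p,s).round())
E
```

```text
4.575 [ 0.47380403 -0.36847647  0.05983083] [-1.18542118  2.17099344 11.35844768]
[ -67.  421. -185.]
[-67. 421. -50.]
[ 235.  526. -186.]
[236. 526. -11.]
```

The force rose to 11 N with no further travel, so the plunger is at its stop and the bell has rung. I'll raise the hand and go over the open tub.

Call:
apply_moves(targets=[{"dx":0,"dy":0,"dz":-20,"wx":0,"wy":0,"wz":0,"jaw":0},{"dx":0,"dy":0,"dz":-70,"wx":0,"wy":0,"wz":0,"jaw":0},{"dx":0,"dy":0,"dz":-130,"wx":0,"wy":0,"wz":0,"jaw":0},{"dx":0,"dy":0,"dz":-188,"wx":0,"wy":0,"wz":0,"jaw":0},{"dx":0,"dy":0,"dz":-188,"wx":0,"wy":0,"wz":0,"jaw":0},{"dx":-8,"dy":50,"dz":-188,"wx":0,"wy":0,"wz":0,"jaw":0},{"dx":-16,"dy":100,"dz":-188,"wx":0,"wy":0,"wz":0,"jaw":0},{"dx":-24,"dy":150,"dz":-188,"wx":0,"wy":0,"wz":0,"jaw":0},{"dx":-32,"dy":200,"dz":-188,"wx":0,"wy":0,"wz":0,"jaw":0},{"dx":-40,"dy":250,"dz":-188,"wx":0,"wy":0,"wz":0,"jaw":0},{"dx":-48,"dy":300,"dz":-188,"wx":0,"wy":0,"wz":0,"jaw":0},{"dx":-56,"dy":350,"dz":-188,"wx":0,"wy":0,"wz":0,"jaw":0},{"dx":-64,"dy":400,"dz":-188,"wx":0,"wy":0,"wz":0,"jaw":0},{"dx":-67,"dy":421,"dz":-188,"wx":0,"wy":0,"wz":0,"jaw":0},{"dx":-67,"dy":421,"dz":-188,"wx":0,"wy":0,"wz":0,"jaw":0},{"dx":-67,"dy":421,"dz":-188,"wx":0,"wy":0,"wz":0,"jaw":0}])

```text
clock: 6.58
tcp_pos: [0.6609, 0.0128, 0.2455]
tool_rot: [-0.47, -3.104, 0.002]
ft_force: [-0.9, -0.2, 0.5]
width: -0.0002
finger_force: 0.0
```

```bash
python3 - <<'E'
from h import *
s=get_state();im=get_image("wrist");cv2.imwrite("pics/w3.png",im[:,:,::-1])
print(s['clock'],s['tcp_pos'],s['ft_force'],totool([.662,.014,.11],s))
m=camera_model("wrist");T=m['T_tool_cam']
c=np.linalg.inv(T)@np.r_[totool([.662,.014,.065],s)/1000,1];x=m['intrinsics']@c[:3];print(x/x[2],c[2])
E
```

```text
6.575 [0.66085977 0.01275923 0.24554658] [-0.86107275 -0.23696718  0.51485017] [ -0.94172836   1.7412873  135.54259913]
[317.1956623  220.09570152   1.        ] 0.3164785723049006
```

View pics/w3.png

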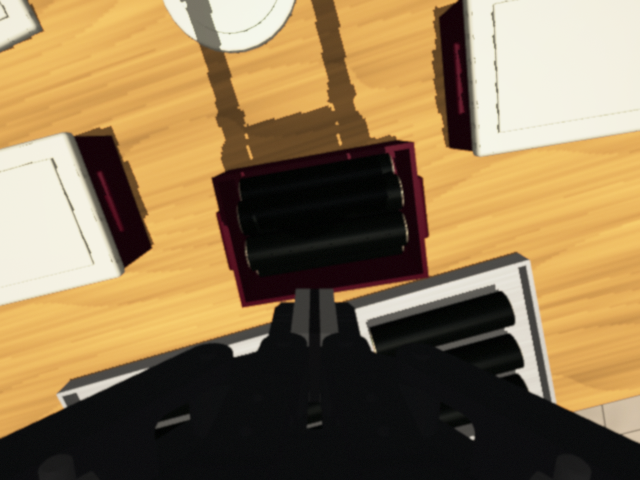

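The open tub's rim is centred near (323,224), about 5 mm from the predicted (317,220), which is well within tolerance. I'll descend and hold.

Call:
apply_moves(targets=[{"dx":2,"dy":0,"dz":50,"wx":0,"wy":0,"wz":0,"jaw":0},{"dx":2,"dy":0,"dz":100,"wx":0,"wy":0,"wz":0,"jaw":0},{"dx":2,"dy":0,"dz":130,"wx":0,"wy":0,"wz":0,"jaw":0},{"dx":2,"dy":0,"dz":135,"wx":0,"wy":0,"wz":0,"jaw":0},{"dx":2,"dy":0,"dz":135,"wx":0,"wy":0,"wz":0,"jaw":0},{"dx":2,"dy":0,"dz":135,"wx":0,"wy":0,"wz":0,"jaw":0},{"dx":2,"dy":0,"dz":135,"wx":0,"wy":0,"wz":0,"jaw":0},{"dx":2,"dy":0,"dz":135,"wx":0,"wy":0,"wz":0,"jaw":0},{"dx":2,"dy":0,"dz":135,"wx":0,"wy":0,"wz":0,"jaw":0},{"dx":2,"dy":0,"dz":135,"wx":0,"wy":0,"wz":0,"jaw":0},{"dx":2,"dy":0,"dz":135,"wx":0,"wy":0,"wz":0,"jaw":0},{"dx":2,"dy":0,"dz":135,"wx":0,"wy":0,"wz":0,"jaw":0},{"dx":2,"dy":0,"dz":135,"wx":0,"wy":0,"wz":0,"jaw":0},{"dx":2,"dy":0,"dz":135,"wx":0,"wy":0,"wz":0,"jaw":0},{"dx":2,"dy":0,"dz":135,"wx":0,"wy":0,"wz":0,"jaw":0},{"dx":2,"dy":0,"dz":135,"wx":0,"wy":0,"wz":0,"jaw":0},{"dx":2,"dy":0,"dz":135,"wx":0,"wy":0,"wz":0,"jaw":0},{"dx":2,"dy":0,"dz":135,"wx":0,"wy":0,"wz":0,"jaw":0},{"dx":2,"dy":0,"dz":135,"wx":0,"wy":0,"wz":0,"jaw":0},{"dx":2,"dy":0,"dz":135,"wx":0,"wy":0,"wz":0,"jaw":0}])

```text
clock: 9.12
tcp_pos: [0.6599, 0.0148, 0.1113]
tool_rot: [0.469, 3.106, 0.0]
ft_force: [0.7, 0.5, 0.5]
width: 0.0001
finger_force: 0.0
```

```bash
python3 - <<'E'
from h import *
s=get_state();print(s['tcp_pos'],totool([.404,.204,.245],s))
E
```

```text
[0.65986539 0.01481856 0.11131313] [ 300.31372799  105.18760278 -133.70164674]
```

Held for about 2 s. Next I'll rise and cross to the oblong lid.

Call:
apply_moves(targets=[{"dx":0,"dy":0,"dz":0,"wx":0,"wy":0,"wz":0,"jaw":0},{"dx":0,"dy":0,"dz":0,"wx":0,"wy":0,"wz":0,"jaw":0},{"dx":0,"dy":0,"dz":-50,"wx":0,"wy":0,"wz":0,"jaw":0},{"dx":0,"dy":0,"dz":-100,"wx":0,"wy":0,"wz":0,"jaw":0},{"dx":0,"dy":0,"dz":-134,"wx":0,"wy":0,"wz":0,"jaw":0},{"dx":0,"dy":0,"dz":-134,"wx":0,"wy":0,"wz":0,"jaw":0},{"dx":50,"dy":17,"dz":-134,"wx":0,"wy":0,"wz":0,"jaw":0},{"dx":100,"dy":35,"dz":-134,"wx":0,"wy":0,"wz":0,"jaw":0},{"dx":150,"dy":52,"dz":-134,"wx":0,"wy":0,"wz":0,"jaw":0},{"dx":200,"dy":70,"dz":-134,"wx":0,"wy":0,"wz":0,"jaw":0},{"dx":250,"dy":87,"dz":-134,"wx":0,"wy":0,"wz":0,"jaw":0},{"dx":300,"dy":105,"dz":-134,"wx":0,"wy":0,"wz":0,"jaw":0},{"dx":300,"dy":105,"dz":-134,"wx":0,"wy":0,"wz":0,"jaw":0},{"dx":300,"dy":105,"dz":-134,"wx":0,"wy":0,"wz":0,"jaw":0}])

```text
clock: 10.88
tcp_pos: [0.4042, 0.2036, 0.2446]
tool_rot: [-0.468, -3.106, 0.001]
ft_force: [0.2, 0.3, -1.1]
width: 0.0003
finger_force: 0.0
```

```bash
python3 - <<'E'
from h import *
s=get_state();im=get_image("wrist");cv2.imwrite("pics/w4.png",im[:,:,::-1])
print(s['clock'],s['tcp_pos'],totool([.404,.204,.07],s))
m=camera_model("wrist");T=m['T_tool_cam']
c=np.linalg.inv(T)@np.r_[totool([.404,.204,.015],s)/1000,1];x=m['intrinsics']@c[:3];print(x/x[2],c[2])
E
```

```text
10.875 [0.40416937 0.20356478 0.24462841] [  0.27411014   0.50201388 174.62809904]
[315.42442367 206.77122025   1.        ] 0.3635619399989764
```

View pics/w4.png

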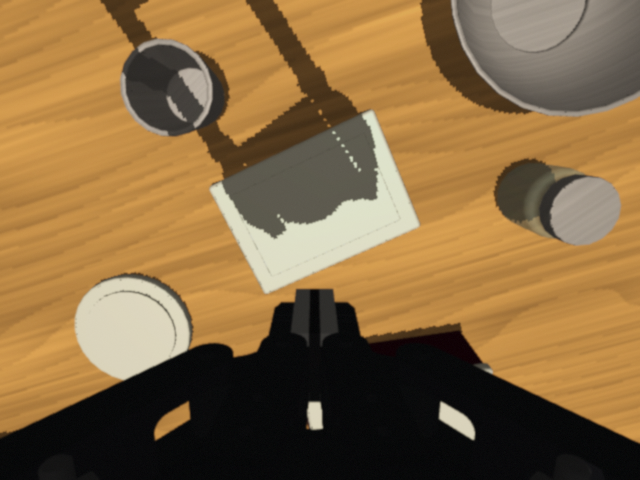

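The oblong lid is centred near (317,204), within 3 px of the prediction. I'll descend and hold.

Call:
apply_moves(targets=[{"dx":0,"dy":0,"dz":60,"wx":0,"wy":0,"wz":0,"jaw":0},{"dx":0,"dy":0,"dz":120,"wx":0,"wy":0,"wz":0,"jaw":0},{"dx":0,"dy":0,"dz":165,"wx":0,"wy":0,"wz":0,"jaw":0},{"dx":0,"dy":0,"dz":175,"wx":0,"wy":0,"wz":0,"jaw":0},{"dx":0,"dy":0,"dz":175,"wx":0,"wy":0,"wz":0,"jaw":0},{"dx":0,"dy":0,"dz":175,"wx":0,"wy":0,"wz":0,"jaw":0},{"dx":0,"dy":0,"dz":175,"wx":0,"wy":0,"wz":0,"jaw":0},{"dx":0,"dy":0,"dz":175,"wx":0,"wy":0,"wz":0,"jaw":0},{"dx":0,"dy":0,"dz":175,"wx":0,"wy":0,"wz":0,"jaw":0},{"dx":0,"dy":0,"dz":175,"wx":0,"wy":0,"wz":0,"jaw":0},{"dx":0,"dy":0,"dz":175,"wx":0,"wy":0,"wz":0,"jaw":0},{"dx":0,"dy":0,"dz":175,"wx":0,"wy":0,"wz":0,"jaw":0},{"dx":0,"dy":0,"dz":175,"wx":0,"wy":0,"wz":0,"jaw":0},{"dx":0,"dy":0,"dz":175,"wx":0,"wy":0,"wz":0,"jaw":0},{"dx":0,"dy":0,"dz":175,"wx":0,"wy":0,"wz":0,"jaw":0},{"dx":0,"dy":0,"dz":175,"wx":0,"wy":0,"wz":0,"jaw":0},{"dx":0,"dy":0,"dz":175,"wx":0,"wy":0,"wz":0,"jaw":0},{"dx":0,"dy":0,"dz":175,"wx":0,"wy":0,"wz":0,"jaw":0},{"dx":0,"dy":0,"dz":175,"wx":0,"wy":0,"wz":0,"jaw":0},{"dx":0,"dy":0,"dz":175,"wx":0,"wy":0,"wz":0,"jaw":0}])

```text
clock: 13.42
tcp_pos: [0.4042, 0.2038, 0.0703]
tool_rot: [0.469, 3.106, 0.0]
ft_force: [-0.3, 0.7, -0.2]
width: 0.0001
finger_force: 0.0
```

Call:
apply_moves(targets=[{"dx":0,"dy":0,"dz":0,"wx":0,"wy":0,"wz":0,"jaw":0},{"dx":0,"dy":0,"dz":0,"wx":0,"wy":0,"wz":0,"jaw":0},{"dx":0,"dy":0,"dz":-50,"wx":0,"wy":0,"wz":0,"jaw":0},{"dx":0,"dy":0,"dz":-100,"wx":0,"wy":0,"wz":0,"jaw":0},{"dx":0,"dy":0,"dz":-145,"wx":0,"wy":0,"wz":0,"jaw":0},{"dx":0,"dy":0,"dz":-145,"wx":0,"wy":0,"wz":0,"jaw":0},{"dx":0,"dy":0,"dz":-145,"wx":0,"wy":0,"wz":0,"jaw":0},{"dx":0,"dy":0,"dz":-145,"wx":0,"wy":0,"wz":0,"jaw":0}])

```text
clock: 14.42
tcp_pos: [0.4031, 0.2034, 0.2137]
tool_rot: [-0.469, -3.103, 0.002]
ft_force: [0.9, 0.3, 0.0]
width: -0.0
finger_force: 0.0
```

```bash
python3 - <<'E'
from h import *
s=get_state();print(s['clock'],s['tcp_pos'],abs(s['joint_vel']).max())
print(hand_in())
E
```

```text
14.425 [0.40312522 0.20338882 0.2137022 ] 0.0032681139890481923
the job is handed in; nothing more can be done
None
```

I pressed the bell to its stop, pointed for about 2 s each at the open tub and the oblong lid, raised the fingertips to about 20 cm, and handed the job in; no verdict came back.

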